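# Bring the round soap to the pointer

## Task

Turn the soap turntable, gently pushing it round by the pegs on its rim with the fingertips, until the one round soap stands squarely in front of the wooden pointer at the turntable's edge. Do not touch or lift the soaps that ride on it, and leave everything else on the bench where it is.

Things in the scene. Friction and masses are not known exactly. Their poses are not given: they have to be found in the camera images.
- turntable (a joint): The turntable: a dark wooden disc 300 mm across, its level top 44 mm above the bench, turning either way without end. Value: its turn in rad since the start, growing anticlockwise from above. Stiff (about 2 N at a peg); stops where it is left. Five rim pegs 72 degrees apart, and five soaps mid-way between them, centres about 80 mm and no part over 122 mm from the axis.
- hub (a point): Centre of the disc, on the axis, at the height of the disc's top (44 mm). A small steel boss, 32 mm across, stands 10 mm up here. Everything on the disc other than soaps and pegs is bare.
- seat (a point): A point on the disc's top, 80 mm from the axis, where the round soap was put (its centre starts within 6 mm of it). It turns with the disc.
- pointer_tip (a point): Tip of the wooden pointer, at its top edge, 42 mm above the bench: a fixed low block, arrow-shaped from above, 80 mm long, 45 mm wide, beside the disc on the robot's side and wholly lower than the disc's top. Its tip is 158 mm from the axis and its own x axis points level from the tip straight at the axis.
- round_center (a point): Centre (half-way up) of the round soap, the only round one on the disc: an upright-axis cake 58 mm across and 30 mm high, cream coloured like all the others. It lies loose on the disc.
- peg0 (a point): Top centre of rim peg 1 of 5: an upright light wooden dowel 14 mm thick, 40 mm high above the disc (top 84 mm above the bench), fixed to the disc 138 mm from the axis. The five pegs are all alike.
- peg1 (a point): Top centre of rim peg 2 of 5: an upright light wooden dowel 14 mm thick, 40 mm high above the disc (top 84 mm above the bench), fixed to the disc 138 mm from the axis. The five pegs are all alike.
- peg2 (a point): Top centre of rim peg 3 of 5: an upright light wooden dowel 14 mm thick, 40 mm high above the disc (top 84 mm above the bench), fixed to the disc 138 mm from the axis. The five pegs are all alike.
- peg3 (a point): Top centre of rim peg 4 of 5: an upright light wooden dowel 14 mm thick, 40 mm high above the disc (top 84 mm above the bench), fixed to the disc 138 mm from the axis. The five pegs are all alike.
- peg4 (a point): Top centre of rim peg 5 of 5: an upright light wooden dowel 14 mm thick, 40 mm high above the disc (top 84 mm above the bench), fixed to the disc 138 mm from the axis. The five pegs are all alike.
- bar1_center (a point): Centre of a rectangular bar of soap, 46 x 66 x 28 mm (radially x along the rim x high), lying loose on the disc.
- bar2_center (a point): Centre of a rectangular bar of soap, 44 x 64 x 34 mm (radially x along the rim x high), lying loose on the disc.
- bar3_center (a point): Centre of a rectangular bar of soap, 48 x 68 x 26 mm (radially x along the rim x high), lying loose on the disc.
- bar4_center (a point): Centre of a rectangular bar of soap, 46 x 64 x 32 mm (radially x along the rim x high), lying loose on the disc.
- stamp_center (a point): Centre of a loose wooden hand stamp, 50 x 36 mm foot, 72 mm high, on the bench beside the turntable (its left side from the robot).
- scraper_center (a point): Middle of the handle of a loose steel bench scraper lying flat, 120 x 103 mm, 24 mm high, beside the turntable (its right side from the robot).
- jar_center (a point): Centre of a loose glass jar with a steel cap, 68 mm across, 100 mm high, left of the turntable.
- bowl_center (a point): Centre of a loose steel bowl, 110 mm across, 50 mm high, right of the turntable.
- stray_center (a point): Centre of a loose bar of soap on the bench itself, 80 x 50 x 30 mm, left of the turntable.
- brush_grip (a point): Grip of a loose brush lying on the bench to the right of the turntable, about 0.2 m long.

How it is judged:
By the outcome, as a careful person would: the job done as asked, in the order asked, and still so for the second after the job is handed in, with the robot touching nothing.
It also fails if it takes over 58 s, if anything falls off the work surface, if the arm or the gripper's body presses on something with over 40 N, if the wrist force passes 120 N, or if a joint passes its speed limit or range.

## Robot

A 7-joint arm with a two-finger parallel gripper is mounted at the origin on the work surface. World frame = base frame: x ahead of the robot, y to its left, z up, the work surface at z = 0. Lengths are in m, angles in degrees, forces in N, time in s.
With the tool pointing down it reaches from about 0.35 to 0.775 m from the base axis. Payload 3.1 kg.
Tool frame: the origin (TCP) lies at the very end of the fingers, on their centre line; the grasp point (between the pads) lies 19 mm behind it; z points along the fingers, x is the direction in which the jaws open and shut, and the axes are right-handed (so a half turn about z gives the same grasp; the last joint's range is limited). The gripper opens to 85 mm and grips with 20 to 120 N. Pads are 22 mm wide; open, the fingers measure 114 mm over their backs; the gripper's body (76 mm by 85 mm) begins 54 mm behind the grasp point. The pads swing forward as they close: fully open they stand 13 mm farther back than shut.
Start: joints at [62.298, 17.813, 0.802, 86.603, -0.252, 75.585, -1.558], TCP at [0.235, -0.497, 0.2] pointing down, gripper open.
Joint ranges: [-154.91, 154.91], [-16.99, 109.72], [-72.82, 74.43], [7.12, 147.25], [-82.49, 262.49], [11.32, 116.49], [-174.64, 174.64]. Speed limits (degrees/s): [159.86, 159.86, 180, 180, 180, 180, 180].

## Interface

Orientations are given as a 3x3 rotation matrix whose columns are the frame's x, y, z axes.
In Python, from cell import manip gives the robot as it stands.
- The arm moves only by the tool carry_out, never from a script. Its argument "targets" is text: rows parted by semicolons, each of 4 numbers parted by spaces: the shift along the tool's x, y, z in m, then the turn about the tool's z in degrees. A call has 1 to 20 rows; each row is the pose to reach, as a shift and turn from the pose commanded when the call began, along the tool's axes at that moment; what a row does not reach only later rows make up. A row lasts 1/10 s, in which the tool goes at most 50 mm and 8.59 degrees, less where a joint would pass 70% of its speed; a pose out of reach is approached as far as the arm can. A call with a gripper value outside its range is refused whole. "jaw" is the opening, from 0 (shut) to 1 (fully open), set as the call begins (left out, the last holds). The fingers move at their own pace and stop on an object; "force" is the grip in N (left out, the last holds). Time passes only in rows, so rows that repeat a pose let the fingers close. It gives the time, the measured TCP pose, the force and the opening at its end, in the units of the state.
- manip.get_state(): the state, without advancing time (a new reading comes with each control period).
- manip.capture(name): name is "scene" or "top" or "wrist"; returns a dict with "img" (420x560x3 uint8, red, green, blue), "vfov" (degrees; the focal length in pixels is half the picture's height over the tangent of half this angle, whatever the lens; pixels are square), "cx", "cy" (the principal point, pixels), "world_from_camera" (4x4, takes a point from camera to world coordinates); the wrist camera has in their place "hand_eye" (4x4, takes a point from camera to tool coordinates, whose origin is the TCP and whose axes are the tool frame's). Camera axes: x right, y down, z forward; pixel columns grow to the right and rows downward; lengths in m; the calibration is good to about 2 mm. A picture is of the moment at which its call begins: read the wrist's pose just before it. There is no depth.
- manip.hand_in(): hands the job in, once; it reports no verdict.
The state is a dict: "t": time; "joint_pos": joint angles; "joint_velocities": joint speeds; "tau": joint torques, N m; "tcp_pos": TCP position; "orientation": TCP orientation; "wrist_force": force on the tool from outside, world axes, zero at the start; "wrist_torque": the same for the moment, N m; "width": opening from 0.0 (shut) to 1.0 (fully open).
Only numpy, scipy, OpenCV 4.12 (cv2) and the standard library are available. Lean on these libraries where they do the work, as an engineer would, in place of code of your own. Each camera call takes 0.05 s, during which the arm holds its last target. There are 200 camera calls.

## Working session

There is one attempt and no reset: what is moved stays moved. The work goes in short steps, Python scripts to look and compute and a tool call to move; the robot and the scene stay as the last step left them, time stands still between calls to the robot, and variables do not carry over. Pictures are saved under pics/ and viewed, about 8 in all and at most 12, crops included, and the job is handed in when it is done.

Besides the shell and the picture viewer there is one more tool, called after "Request:" as name(argument=value, ...), one argument or row to a line, values as JSON. carry_out: Moves the arm, as the interface text tells. Its arguments: {"type":"object","properties":{"targets":{"type":"string"},"jaw":{"type":"number"},"force":{"type":"number"}},"required":["targets"]}

```bash
mkdir -p pics; ls
python3 - <<'E'
from cell import manip
import cv2,numpy as np
s=manip.get_state();print(s['t'],s['tcp_pos'],np.round(s['orientation'],3))
for n in ("scene","top"):
    c=manip.capture(n);cv2.imwrite(f"pics/{n}0.png",c["img"][:,:,::-1]);print(n,c["vfov"],c["cx"],c["cy"],np.round(c["world_from_camera"],4).tolist())
E
```

```text
pics
0.0 [ 0.23483459 -0.4964522   0.19901264] [[ 0.428 -0.904 -0.001]
 [-0.904 -0.428  0.002]
 [-0.002  0.    -1.   ]]
scene 53.040240422422094 278.0968170323994 209.0107114412593 [[-0.8542, 0.2968, -0.4268, 1.0888], [0.5199, 0.4882, -0.701, 0.9265], [0.0003, -0.8207, -0.5714, 0.8416], [0.0, 0.0, 0.0, 1.0]]
top 49.477150832836905 279.6361195668615 211.2141138420499 [[0.005, -0.9919, 0.1267, 0.3754], [-0.9998, -0.0075, -0.0191, 0.0139], [0.0199, -0.1266, -0.9918, 1.323], [0.0, 0.0, 0.0, 1.0]]
```

View pics/top0.png

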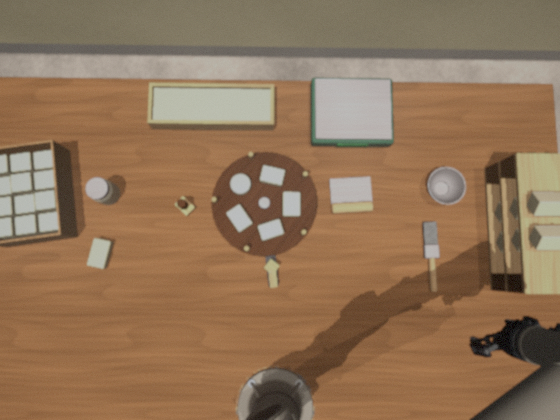

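View pics/scene0.png

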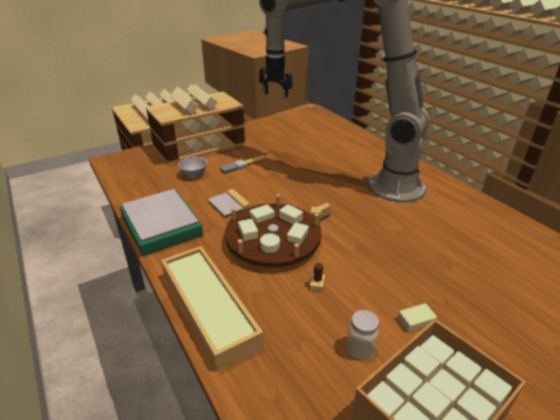

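The top view shows the hub near (264,203), the round soap at (240,184), pegs near (251,155), (306,174), (304,232), (247,248), (214,199), and the pointer tip near (269,259). The scene view agrees. Next I'll measure these by code.

```bash
cat > h.py <<'E'
from cell import manip
import cv2,numpy as np
def ray(c,uv,T=None):
    T=c["world_from_camera"] if T is None else T
    T=np.array(T);f=c["img"].shape[0]/2/np.tan(np.radians(c["vfov"]/2))
    d=np.array([(uv[0]-c["cx"])/f,(uv[1]-c["cy"])/f,1]);return T[:3,3],T[:3,:3]@d
def onplane(c,uv,z,T=None):
    o,d=ray(c,uv,T);return o+d*(z-o[2])/d[2]
def proj(c,p):
    T=np.linalg.inv(np.array(c["world_from_camera"]));f=c["img"].shape[0]/2/np.tan(np.radians(c["vfov"]/2))
    q=T[:3,:3]@p+T[:3,3];return np.array([c["cx"]+f*q[0]/q[2],c["cy"]+f*q[1]/q[2]])
E
python3 - <<'E'
from h import *
c=manip.capture("top");im=c["img"]
hsv=cv2.cvtColor(im,cv2.COLOR_RGB2HSV)
sub=im[130:300,190:340]
# dark disc
m=(hsv[...,2]<85).astype(np.uint8);m[:130]=0;m[290:]=0;m[:,:200]=0;m[:,:][:,330:]=0
m=cv2.morphologyEx(m,cv2.MORPH_OPEN,np.ones((3,3)))
cs=max(cv2.findContours(m,0,1)[0],key=cv2.contourArea)
hull=cv2.convexHull(cs);print("disc",cv2.fitEllipse(cs),cv2.boundingRect(cs))
e=cv2.fitEllipse(cs);print("hub from disc",onplane(c,e[0],.044))
# bright blobs
b=((im.min(2)>120)).astype(np.uint8);b[:145]=0;b[260:]=0;b[:,:205]=0;b[:,318:]=0
n,l,st,ce=cv2.connectedComponentsWithStats(b)
for i in range(1,n):
    if st[i,4]>5: print(st[i],ce[i].round(1),onplane(c,ce[i],.07).round(4))
cv2.imwrite("pics/crop0.png",cv2.resize(im[140:300,190:350,::-1],(800,600) if 0 else (600,600),interpolation=cv2.INTER_CUBIC))
E
```

```text
Traceback (most recent call last):
ValueError: max() iterable argument is empty
```

Run:
```python
from h import *
c=manip.capture("top");im=np.array(c["img"])
print(im[215,255],im[215,325],im[184,240],im[155,251],im[268,272],im[203,264])
cv2.imwrite("pics/crop0.png",cv2.resize(im[140:300,190:350,::-1],(600,600),interpolation=cv2.INTER_CUBIC))
```

```text
[113  80  62] [163 118  80] [186 188 189] [165 150 110] [186 182 140] [186 186 184]
```

View pics/crop0.png

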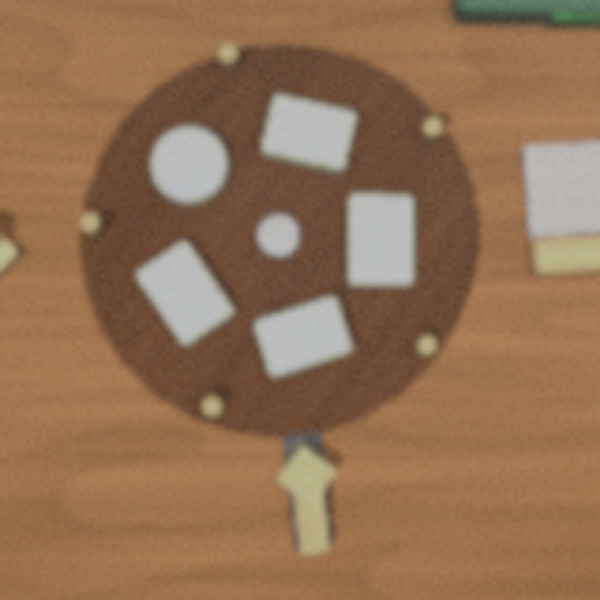

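The crop (3.75x, offset (190,140)) shows the disc, five pegs, round soap upper left, and the pointer below with its tip at crop (305,445), which is full image (271.3,258.7).

```bash
cat >> h.py <<'E'
def measure(n=4,verbose=1):
    cs=[manip.capture("top") for _ in range(n)];c=cs[0]
    im=np.mean([x["img"].astype(float)*150/np.median(x["img"][130:300,190:350,0]) for x in cs],0)
    S=4;y0,x0=140,195;sub=cv2.resize(im[y0:300,x0:350],None,fx=S,fy=S,interpolation=cv2.INTER_CUBIC)
    full=lambda p:((np.array(p)+.5)/S-.5+np.array([x0,y0]))
    B=sub[...,2];R=sub[...,0]
    b=(B>92).astype(np.uint8)
    k,l,st,ce=cv2.connectedComponentsWithStats(b)
    out=[]
    for i in range(1,k):
        if st[i,4]<100: continue
        cn=max(cv2.findContours((l==i).astype(np.uint8),0,1)[0],key=cv2.contourArea)
        circ=4*np.pi*cv2.contourArea(cn)/cv2.arcLength(cn,1)**2
        r=cv2.mean(R,(l==i).astype(np.uint8))[0]-cv2.mean(B,(l==i).astype(np.uint8))[0]
        out.append((st[i,4],circ,r,full(ce[i]),st[i,:4]))
        if verbose: print(st[i],round(circ,3),round(r),full(ce[i]).round(2),onplane(c,full(ce[i]),.074)[:2].round(4))
    return c,im,out
E
python3 - <<'E'
from h import *
measure()
E
```

```text
[ 474    0  146    9 1071] 0.122 -8 [332.62 140.44] [ 0.7377 -0.1589]
[213  45  20  21 319] 0.877 54 [250.19 153.37] [0.6979 0.0733]
[ 257   98  105   87 6732] 0.751 4 [271.88 174.82] [0.6372 0.012 ]
[432 126  20  19 294] 0.862 50 [304.96 173.3 ] [ 0.6424 -0.0805]
[ 138  132   87   87 5928] 0.892 3 [239.91 183.37] [0.6122 0.1007]
[  535   146    85   147 11419] 0.722 21 [339.56 193.75] [ 0.5852 -0.1768]
[ 349  203   75  104 7563] 0.815 4 [291.12 203.44] [ 0.5569 -0.0419]
[ 252  226   50   51 1996] 0.879 7 [263.82 202.29] [0.5595 0.0337]
[ 65 228  20  19 311] 0.898 54 [213.28 198.81] [0.5682 0.1735]
[ 124  256  107  114 7062] 0.747 4 [238.73 217.68] [0.5162 0.1024]
[ 249  314  108   90 6663] 0.734 3 [270.31 229.24] [0.4849 0.0152]
[426 359  19  19 285] 0.892 50 [303.42 231.58] [ 0.479  -0.0759]
[196 424  20  20 295] 0.86 51 [246.02 247.97] [0.4331 0.0811]
[ 275  467   65  127 4711] 0.508 46 [271.63 271.72] [0.3691 0.0108]
```

```bash
cat >> h.py <<'E'
def state(n=4):
    c,im,o=measure(n,0)
    P=[];A=lambda v:np.degrees(np.arctan2(v[1],v[0]))
    for a,ci,r,uv,bb in o:
        if 200<a<450 and r>35: P.append(onplane(c,uv,.082)[:2])
        if 1500<a<2600: boss=onplane(c,uv,.053)[:2]
        if ci>.84 and 4500<a<7500: rs=onplane(c,uv,.0725)[:2]
    P=np.array(P)
    (x,y),r=cv2.minEnclosingCircle(P.astype(np.float32))
    from scipy.optimize import least_squares
    f=least_squares(lambda q:np.hypot(*(P-q).T)-.138,boss).x
    print("boss",boss.round(4),"pegfit",f.round(4),"rad",np.hypot(*(P-f).T).round(4))
    h=(f+boss)/2
    print("pegs",[(p.round(4).tolist(),round(A(p-h),1)) for p in P])
    print("round",rs.round(4),"r",np.hypot(*(rs-h)).round(4),"ang",A(rs-h).round(2))
    return c,im,o,h,rs,P
E
python3 - <<'E'
from h import *
c,im,o,h,rs,P=state()
A=lambda v:np.degrees(np.arctan2(v[1],v[0]))
tip=onplane(c,(271.3,258.7),.042)[:2];print("tip(eye)",tip,np.hypot(*(tip-h)),A(tip-h))
d=im[240:300,255:290];S=8
d=cv2.resize(d,None,fx=S,fy=S,interpolation=cv2.INTER_CUBIC)
m=((d[...,2]>92)&(d[...,0]-d[...,2]>25)).astype(np.uint8)
cn=max(cv2.findContours(m,0,1)[0],key=cv2.contourArea)[:,0]
w=np.array([onplane(c,(p+.5)/S-.5+np.array([255,240]),.042)[:2] for p in cn.astype(float)])
print("ptr x range",w[:,0].min(),w[:,0].max(),"tip",w[w[:,0].argmax()],"ang",A(w[w[:,0].argmax()]-h))
M=cv2.moments(m,True);u=np.array([M['m10']/M['m00'],M['m01']/M['m00']])
cen=onplane(c,(u+.5)/S-.5+np.array([255,240]),.042)[:2];print("cen",cen,A(cen-h))
# stern mid
t=np.array([onplane(c,(np.array(p)+.5)/S-.5+np.array([255,240]),.042)[:2] for p in np.argwhere(m)[:,::-1].astype(float)[::7]])
st=t[t[:,0]<t[:,0].min()+.02];print("shaft mid",st.mean(0),A(st.mean(0)-h), A(st.mean(0)-w[w[:,0].argmax()]))
E
```

```text
boss [0.5627 0.0341] pegfit [0.5629 0.0343] rad [0.1383 0.1381 0.1383 0.1384 0.1381]
pegs [([0.6958, 0.0728], np.float64(16.2)), ([0.6407, -0.0799], np.float64(-55.7)), ([0.5669, 0.1725], np.float64(88.3)), ([0.4782, -0.0753], np.float64(-127.7)), ([0.4328, 0.0807], np.float64(160.3))]
round [0.6125 0.1008] r 0.0831 ang 53.29
tip(eye) [0.40504752 0.01186439] 0.15931137946285032 -171.9467589336836
ptr x range 0.3247148561878394 0.40577790278477266 tip [0.4057779  0.01183478] ang -171.89920196779727
cen [0.36743439 0.01024379] -173.01367880372288
shaft mid [0.33529962 0.0066775 ] -173.10589785500832 -175.8148101403012
```

```bash
cat >> h.py <<'E'
HUB=np.array([.5628,.0342])
def on_ring(th,r=.140,z=.056):
    t=np.radians(th);return [HUB[0]+r*np.cos(t),HUB[1]+r*np.sin(t),z,th+90]
def rows(wps):
    s=manip.get_state();R=np.array(s["orientation"]);p=np.array(s["tcp_pos"])
    R=np.array(R);yaw0=np.degrees(np.arctan2(R[1,0],R[0,0]))
    print("t",s["t"],"yaw",round(yaw0,2),"tcp",p.round(4),"F",np.round(s["wrist_force"],1))
    out=[]
    for x,y,z,w in wps:
        d=R.T@(np.array([x,y,z])-p);a=(w-yaw0+180)%360-180
        out.append("%.4f %.4f %.4f %.2f"%(*d,-a))
    print("; ".join(out))
E
python3 - <<'E'
from h import *
s=manip.get_state()
t=on_ring(-127.7,z=.2);p=np.r_[s["tcp_pos"],-64.7]
f=lambda k:.5-.5*np.cos(np.pi*k)
rows([p+(np.array(t)-p)*f(k/18) for k in (6,12,18)]); print(t)
E
```

```text
t 0.6 yaw -64.68 tcp [ 0.2352 -0.4972  0.2001] F [ 0.  -0.4 -0.1]
-0.0692 -0.0997 0.0000 -6.73; -0.2076 -0.2990 0.0001 -20.23; -0.2768 -0.3986 0.0001 -26.98
[np.float64(0.4771862143739836), np.float64(-0.07657129461544862), 0.2, -37.7]
```

Request:
carry_out(
  targets="-0.01 -0.014 0 -1; -0.03 -0.043 0 -3; -0.05 -0.072 0 -5; -0.072 -0.104 0 -7; -0.094 -0.136 0 -9; -0.116 -0.168 0 -11; -0.138 -0.2 0 -13; -0.16 -0.232 0 -15; -0.182 -0.264 0 -17; -0.204 -0.295 0 -19; -0.226 -0.326 0 -21; -0.245 -0.353 0 -23; -0.26 -0.375 0 -25; -0.27 -0.389 0 -26; -0.276 -0.397 0 -27; -0.277 -0.399 0 -27; -0.277 -0.399 0 -27; -0.277 -0.399 0 -27",
  jaw=0.5,
)

```text
t: 2.4
tcp_pos: [0.4768, -0.0778, 0.2]
orientation: [[0.79, -0.614, -0.001], [-0.614, -0.79, -0.001], [0.0, 0.001, -1.0]]
wrist_force: [-1.0, -0.1, -0.0]
width: 0.501
```

Run:
```python
from h import *
s=manip.get_state();print(s["width"],s["t"])
rows([on_ring(-127.7,z=.2),on_ring(-127.7)])
c=manip.capture("wrist");cv2.imwrite("pics/w0.png",c["img"][:,:,::-1])
```

```text
0.5006204965501192 2.4
t 2.4 yaw -37.84 tcp [ 0.4768 -0.0778  0.2   ] F [-1.  -0.1 -0. ]
-0.0005 -0.0012 -0.0000 -0.14; -0.0005 -0.0014 0.1440 -0.14
```

View pics/w0.png

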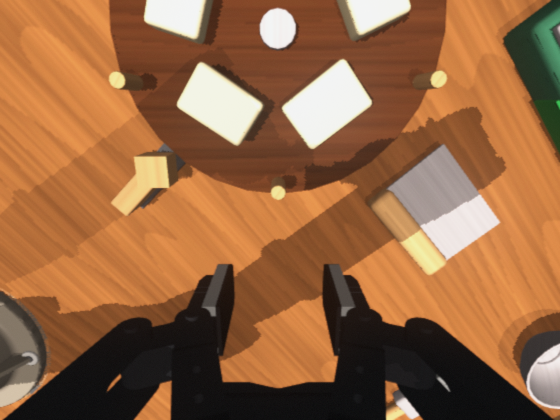

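The wrist view shows the peg at (278,192), on the fingers' centre line, with the scraper and pointer clear to either side. I can descend straddling it.

Request:
carry_out(
  targets="0 -0.001 0.01 0; 0 -0.001 0.03 0; 0 -0.001 0.05 0; 0 -0.001 0.07 0; 0 -0.001 0.09 0; 0 -0.001 0.105 0; 0 -0.001 0.12 0; 0 -0.001 0.13 0; 0 -0.001 0.137 0; 0 -0.001 0.141 0; 0 -0.001 0.143 0; 0 -0.001 0.144 0; 0 -0.001 0.144 0",
)

```text
t: 3.75
tcp_pos: [0.4784, -0.0754, 0.0565]
orientation: [[0.791, -0.611, 0.001], [-0.611, -0.791, -0.0], [0.001, -0.0, -1.0]]
wrist_force: [0.2, 0.1, -0.5]
width: 0.501
```

Run:
```python
from h import *
s=manip.get_state();print(s["width"])
rows([on_ring(a) for a in -127.7+np.array([1,2,3.5,5,7,9,11.5,14,17,20,23,26,29,32,35,38,41,43.5,45.5,46.5])])
```

```text
0.5007248694030569
t 3.75 yaw -37.68 tcp [ 0.4784 -0.0754  0.0565] F [ 0.2  0.1 -0.5]
0.0022 0.0016 0.0005 -0.98; 0.0046 0.0016 0.0005 -1.98; 0.0083 0.0014 0.0005 -3.48; 0.0119 0.0011 0.0005 -4.98; 0.0168 0.0006 0.0005 -6.98; 0.0216 -0.0000 0.0005 -8.98; 0.0276 -0.0011 0.0005 -11.48; 0.0336 -0.0025 0.0005 -13.98; 0.0407 -0.0044 0.0005 -16.98; 0.0476 -0.0068 0.0005 -19.98; 0.0544 -0.0094 0.0005 -22.98; 0.0611 -0.0125 0.0005 -25.98; 0.0676 -0.0159 0.0005 -28.98; 0.0739 -0.0196 0.0005 -31.98; 0.0800 -0.0236 0.0005 -34.98; 0.0859 -0.0280 0.0005 -37.98; 0.0916 -0.0326 0.0005 -40.98; 0.0961 -0.0367 0.0005 -43.48; 0.0996 -0.0402 0.0005 -45.48; 0.1013 -0.0419 0.0005 -46.48
```

Request:
carry_out(
  targets="0.002 0.001 0 -1; 0.0045 0.001 0 -2; 0.008 0.001 0 -3.5; 0.012 0 0 -5; 0.0165 0 0 -7; 0.0215 -0.0005 0 -9; 0.0275 -0.0015 0 -11.5; 0.0335 -0.003 0 -14; 0.0405 -0.005 0 -17; 0.0475 -0.0075 0 -20; 0.0545 -0.01 0 -23; 0.061 -0.013 0 -26; 0.0675 -0.0165 0 -29; 0.074 -0.02 0 -32; 0.08 -0.024 0 -35; 0.086 -0.0285 0 -38; 0.0915 -0.033 0 -41; 0.096 -0.037 0 -43.5; 0.0995 -0.0405 0 -45.5; 0.1015 -0.0425 0 -46.5",
)

```text
t: 5.75
tcp_pos: [0.5849, -0.1038, 0.056]
orientation: [[0.988, 0.155, 0.0], [0.155, -0.988, 0.0], [0.0, -0.0, -1.0]]
wrist_force: [0.5, -0.3, 0.7]
width: 0.496
```

Run:
```python
from h import *
try: state(2)
except Exception as e: print(e)
rows([on_ring(a) for a in -81.2+np.array([1,2.5,4,6.5,9,12,15,18,21,24,27,30,33,36,39,42,44.5,46.5,48,49])])
```

```text
boss [0.5626 0.0341] pegfit [0.563  0.0343] rad [0.1386 0.1381 0.1383 0.1386 0.1383]
pegs [([0.696, 0.073], np.float64(16.2)), ([0.6407, -0.0798], np.float64(-55.7)), ([0.567, 0.1725], np.float64(88.3)), ([0.4782, -0.0754], np.float64(-127.7)), ([0.4328, 0.0808], np.float64(160.3))]
round [0.6124 0.1008] r 0.0831 ang 53.31
t 5.85 yaw 8.84 tcp [ 0.5847 -0.1037  0.056 ] F [ 0.5  1.  -0.6]
0.0019 0.0004 -0.0000 -0.96; 0.0056 0.0002 -0.0000 -2.46; 0.0093 0.0000 -0.0000 -3.96; 0.0153 -0.0005 -0.0000 -6.46; 0.0214 -0.0013 -0.0000 -8.96; 0.0286 -0.0027 -0.0000 -11.96; 0.0357 -0.0044 -0.0000 -14.96; 0.0428 -0.0064 -0.0000 -17.96; 0.0497 -0.0089 -0.0000 -20.96; 0.0564 -0.0117 -0.0000 -23.96; 0.0631 -0.0148 -0.0000 -26.96; 0.0695 -0.0183 -0.0000 -29.96; 0.0758 -0.0222 -0.0000 -32.96; 0.0818 -0.0263 -0.0000 -35.96; 0.0876 -0.0308 -0.0000 -38.96; 0.0932 -0.0355 -0.0000 -41.96; 0.0976 -0.0397 -0.0000 -44.46; 0.1011 -0.0432 -0.0000 -46.46; 0.1036 -0.0459 -0.0000 -47.96; 0.1052 -0.0477 -0.0000 -48.96
```

The disc has not moved, though the fingers should have swept the peg. I'll look before doing anything else.

Run:
```python
from h import *
a=manip.capture("top")["img"][140:300,190:350,::-1];b=manip.capture("scene")
b=b["img"][170:290,200:360,::-1]
print(manip.get_state()["t"])
cv2.imwrite("pics/c1.png",np.hstack([cv2.resize(a,(400,400),interpolation=cv2.INTER_CUBIC),cv2.resize(b,(400,400),interpolation=cv2.INTER_CUBIC)]))
```

```text
5.95
```

View pics/c1.png

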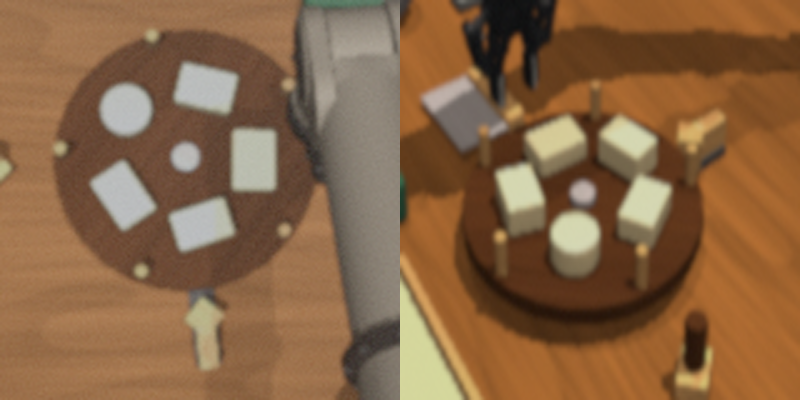

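Run:
```python
from h import *
c=manip.capture("scene");s=manip.get_state();tcp=np.array(s["tcp_pos"]);R=np.array(s["orientation"])
print("tcp",tcp)
cr=lambda p:((p-np.array([200,170]))*np.array([2.5,3.333])+[400,0]).round(0)
for n,p in dict(hub=[.5628,.0342,.054],pegD=[.4782,-.0753,.084],pegB=[.6407,-.08,.084],round=[.6125,.1008,.074],tipL=tcp+R[:,0]*.025,tipR=tcp-R[:,0]*.025).items(): print(n,cr(proj(c,np.array(p))))
for uv in ((495,95),(530,88)):
    q=np.array([(uv[0]-400)/2.5+200,uv[1]/3.333+170])
    print([onplane(c,q,z).round(3) for z in (.056,.09,.13)])
# top-cam vs scene-cam triangulation of pegD top (scene crop 596,85) etc.
t=manip.capture("top")
for a,b in (((596,85),(303.42,231.58)),((484,130),(304.96,173.3)),((500,236),(250.19,153.37)),((643,248),(213.28,198.81))):
    q=np.array([(a[0]-400)/2.5+200,a[1]/3.333+170]);o1,d1=ray(c,q);o2,d2=ray(t,b)
    k=np.linalg.lstsq(np.c_[d1,-d2],o2-o1,rcond=None)[0];print((o1+d1*k[0]).round(4),(o2+d2*k[1]).round(4))
```

```text
tcp [ 0.58403679 -0.10389862  0.05602402]
hub [583. 189.]
pegD [596.  81.]
pegB [484. 127.]
round [576. 228.]
tipL [500. 131.]
tipR [531. 113.]
[array([ 0.586, -0.161,  0.056]), array([ 0.607, -0.114,  0.09 ]), array([ 0.633, -0.059,  0.13 ])]
[array([ 0.539, -0.148,  0.056]), array([ 0.563, -0.101,  0.09 ]), array([ 0.591, -0.047,  0.13 ])]
[ 0.4778 -0.075   0.0796] [ 0.4785 -0.0755  0.0796]
[ 0.6408 -0.0799  0.0809] [ 0.6409 -0.0799  0.0809]
[0.6962 0.0728 0.0813] [0.6961 0.0729 0.0812]
[0.5666 0.1725 0.0828] [0.5668 0.1724 0.0828]
```

Run:
```python
from h import *
s=manip.get_state();c=manip.capture("wrist");H=np.array(c["hand_eye"]);print(H.round(4).tolist(),c["vfov"])
R=np.array([[.79,-.614,-.001],[-.614,-.79,-.001],[0,0,-1.]]);T=np.eye(4);T[:3,:3]=R;T[:3,3]=[.4768,-.0778,.2]
print("pegD by wrist",onplane(c,(278,192),.084,T@H),"hub",onplane(c,(278,29),.054,T@H))
for uv in ((222,267),(334,267)):
    o,d=ray(c,uv,H)
    for z in (-.045,-.03,-.015,-.006,0): print(uv,z,(o+d*(z-o[2])/d[2]).round(4))
cv2.imwrite("pics/w1.png",c["img"][:,:,::-1])
```

```text
[[1.0, 0.0006, 0.0008, -0.0014], [-0.0008, 0.9492, 0.3146, -0.0798], [-0.0006, -0.3146, 0.9492, -0.1742], [0.0, 0.0, 0.0, 1.0]] 64.8776290987556
pegD by wrist [ 0.4782718  -0.07411772  0.084     ] hub [0.56229597 0.03414919 0.054     ]
(222, 267) -0.045 [-0.0256 -0.0124 -0.045 ]
(222, 267) -0.03 [-0.0284 -0.0045 -0.03  ]
(222, 267) -0.015 [-0.0312  0.0033 -0.015 ]
(222, 267) -0.006 [-0.0329  0.008  -0.006 ]
(222, 267) 0 [-0.034   0.0111  0.    ]
(334, 267) -0.045 [ 0.0232 -0.0124 -0.045 ]
(334, 267) -0.03 [ 0.026  -0.0046 -0.03  ]
(334, 267) -0.015 [ 0.0289  0.0033 -0.015 ]
(334, 267) -0.006 [ 0.0306  0.008  -0.006 ]
(334, 267) 0 [0.0317 0.0111 0.    ]
```

View pics/w1.png

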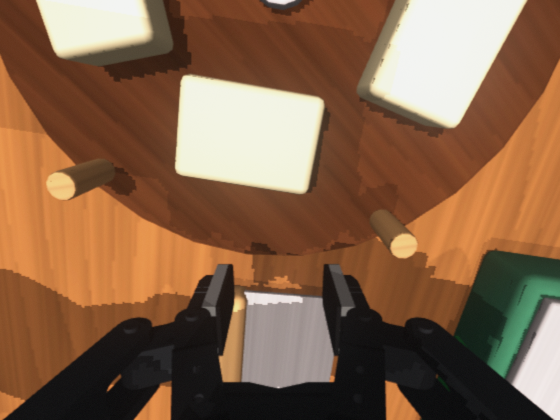

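The wrist and scene rays both show the half-open tips about 35 mm above the stated TCP, so they passed over the pegs. The peg and hub positions themselves agree in all three cameras. I'll shut the jaws here, where the space is clear, and measure the true tip height.

Request:
carry_out(
  targets="0 0 0 0; 0 0 0 0; 0 0 0 0; 0 0 0 0; 0 0 0 0; 0 0 0 0; 0 0 0 0; 0 0 0 0",
  jaw=0,
)

```text
t: 6.9
tcp_pos: [0.5843, -0.1038, 0.0561]
orientation: [[0.988, 0.153, -0.0], [0.153, -0.988, -0.0], [-0.0, 0.0, -1.0]]
wrist_force: [0.1, -0.1, -0.0]
width: -0.001
```

Run:
```python
from h import *
a=manip.capture("wrist")["img"][200:340,180:380,::-1];b=manip.capture("scene")
b=b["img"][150:250,200:300,::-1]
s=manip.get_state();print(s["t"],s["width"],s["tcp_pos"])
cv2.imwrite("pics/c2.png",np.hstack([cv2.resize(a,(400,280),interpolation=cv2.INTER_CUBIC),cv2.resize(b,(400,400),interpolation=cv2.INTER_CUBIC)[:280]]))
```

```text
7.0 0.005068383051271792 [ 0.58434978 -0.10378315  0.05609067]
```

View pics/c2.png

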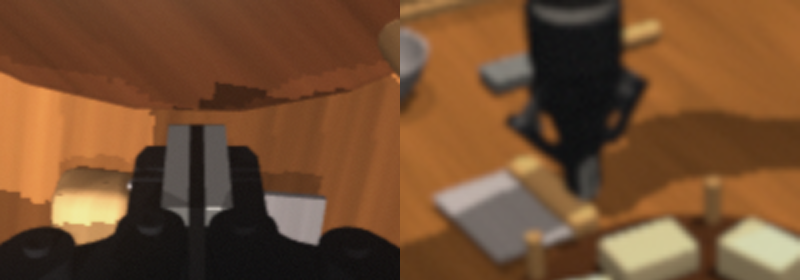

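Run:
```python
from h import *
c=manip.capture("scene");w=manip.capture("wrist");tcp=np.array(manip.get_state()["tcp_pos"])
print("pred tcp px",proj(c,tcp))
for z in (.06,.08,.09,.1): print(z,proj(c,[tcp[0],tcp[1],z]).round(1),onplane(c,(245.5,200),z).round(4))
for z in (-.05,-.04,-.03,0):
    print(z,[(lambda o,d:(o+d*(z-o[2])/d[2]).round(4))(*ray(w,uv,np.array(w["hand_eye"]))) for uv in((264,262),(293,262))])
```

```text
pred tcp px [246.22675432 206.5483295 ]
0.06 [246.2 205.6] [ 0.5708 -0.1343  0.06  ]
0.08 [245.9 200.5] [ 0.5841 -0.1072  0.08  ]
0.09 [245.8 197.9] [ 0.5907 -0.0936  0.09  ]
0.1 [245.6 195.4] [ 0.5973 -0.08    0.1   ]
-0.05 [array([-0.007 , -0.0173, -0.05  ]), array([ 0.005 , -0.0173, -0.05  ])]
-0.04 [array([-0.0075, -0.0123, -0.04  ]), array([ 0.0055, -0.0123, -0.04  ])]
-0.03 [array([-0.008 , -0.0072, -0.03  ]), array([ 0.0061, -0.0072, -0.03  ])]
0 [array([-0.0093,  0.0079,  0.    ]), array([0.0076, 0.0079, 0.    ])]
```

Shut, the tips are roughly 25–38 mm above the stated TCP. I'm over bare rim between two pegs, so I'll go 26 mm lower and sweep anticlockwise with shut fingers onto the peg at −55.7°.

Request:
carry_out(
  targets="0 0 0.004 0; 0 0 0.009 0; 0 0 0.014 0; 0 0 0.019 0; 0 0 0.023 0; 0 0 0.026 0; 0 0 0.026 0; 0.003 0 0.026 -1.3; 0.007 0 0.026 -3; 0.012 0 0.026 -5; 0.017 -0.001 0.026 -7; 0.022 -0.0015 0.026 -9; 0.027 -0.002 0.026 -11; 0.032 -0.0035 0.026 -13; 0.037 -0.005 0.026 -15.5; 0.042 -0.006 0.026 -17.5; 0.047 -0.008 0.026 -20; 0.052 -0.0095 0.026 -22; 0.0545 -0.0105 0.026 -23; 0.0565 -0.0115 0.026 -24",
)

```text
t: 9.1
tcp_pos: [0.6383, -0.0839, 0.0299]
orientation: [[0.84, 0.543, -0.001], [0.543, -0.84, -0.0], [-0.001, -0.0, -1.0]]
wrist_force: [-1.8, -1.2, 0.4]
width: -0.002
```

Run:
```python
from h import *
try: state(2)
except Exception as e: print(e)
A=-57.2+np.array([1,2.5,4,6.5,9,12,15,18,21,24,27,30,33,36,39,42,44.5,46.5,48,49])
rows([on_ring(a,z=.03) for a in A])
```

```text
boss [0.5626 0.0341] pegfit [0.5631 0.0342] rad [0.1387 0.1382 0.1387 0.1383]
pegs [([0.691, 0.0879], np.float64(22.8)), ([0.5514, 0.1719], np.float64(94.8)), ([0.4908, -0.0841], np.float64(-121.4)), ([0.4284, 0.0656], np.float64(166.8))]
round [0.6046 0.1059] r 0.0831 ang 59.81
t 9.2 yaw 32.85 tcp [ 0.6387 -0.0836  0.03  ] F [ 0.1 -0.6  0.1]
0.0025 -0.0002 -0.0000 -0.95; 0.0061 -0.0003 -0.0000 -2.45; 0.0098 -0.0005 -0.0000 -3.95; 0.0159 -0.0010 -0.0000 -6.45; 0.0219 -0.0019 -0.0000 -8.95; 0.0291 -0.0032 -0.0000 -11.95; 0.0363 -0.0049 -0.0000 -14.95; 0.0433 -0.0070 -0.0000 -17.95; 0.0502 -0.0094 -0.0000 -20.95; 0.0570 -0.0122 -0.0000 -23.95; 0.0636 -0.0154 -0.0000 -26.95; 0.0700 -0.0188 -0.0000 -29.95; 0.0763 -0.0227 -0.0000 -32.95; 0.0823 -0.0268 -0.0000 -35.95; 0.0882 -0.0313 -0.0000 -38.95; 0.0937 -0.0360 -0.0000 -41.95; 0.0982 -0.0402 -0.0000 -44.45; 0.1016 -0.0437 -0.0000 -46.45; 0.1041 -0.0464 0.0000 -47.95; 0.1057 -0.0482 0.0000 -48.95
```

It works: the disc has turned 6.5°, the soap rode along, and the force was about 2 N. I'll continue with the same arc.

Request:
carry_out(
  targets="0.0025 0 0 -1; 0.006 0 0 -2.5; 0.01 -0.0005 0 -4; 0.016 -0.001 0 -6.5; 0.022 -0.002 0 -9; 0.029 -0.003 0 -12; 0.0365 -0.005 0 -15; 0.0435 -0.007 0 -18; 0.05 -0.0095 0 -21; 0.057 -0.012 0 -24; 0.0635 -0.0155 0 -27; 0.07 -0.019 0 -30; 0.0765 -0.0225 0 -33; 0.0825 -0.027 0 -36; 0.088 -0.0315 0 -39; 0.0935 -0.036 0 -42; 0.098 -0.04 0 -44.5; 0.1015 -0.0435 0 -46.5; 0.104 -0.0465 0 -48; 0.1055 -0.048 0 -49",
)

```text
t: 11.2
tcp_pos: [0.7017, 0.0142, 0.0303]
orientation: [[0.141, 0.99, 0.001], [0.99, -0.141, 0.0], [0.0, 0.001, -1.0]]
wrist_force: [0.8, -1.5, -0.1]
width: -0.0
```

Run:
```python
from h import *
try: state(2)
except Exception as e: print(e)
A=-8.2+np.array([1,2.5,4,6.5,9,12,15,18,21,24,27,30,33,36,39,42,44.5,46.5,48,49])
rows([on_ring(a,z=.03) for a in A]); print(manip.get_state()["joint_pos"])
```

```text
boss [0.5626 0.0341] pegfit [0.5628 0.0346] rad [0.1385 0.1377 0.1385]
pegs [([0.6056, 0.1663], np.float64(72.0)), ([0.451, 0.115], np.float64(144.2)), ([0.451, -0.047], np.float64(-143.9))]
round [0.5354 0.1131] r 0.0834 ang 109.12
t 11.3 yaw 81.87 tcp [0.7013 0.0146 0.0303] F [ 1.  -0.4 -0.2]
0.0021 0.0001 0.0003 -0.93; 0.0058 -0.0000 0.0003 -2.43; 0.0094 -0.0002 0.0003 -3.93; 0.0155 -0.0008 0.0003 -6.43; 0.0216 -0.0016 0.0003 -8.93; 0.0288 -0.0029 0.0003 -11.93; 0.0359 -0.0046 0.0003 -14.93; 0.0429 -0.0067 0.0003 -17.93; 0.0498 -0.0091 0.0003 -20.93; 0.0566 -0.0119 0.0003 -23.93; 0.0632 -0.0151 0.0004 -26.93; 0.0697 -0.0186 0.0004 -29.93; 0.0759 -0.0224 0.0004 -32.93; 0.0820 -0.0265 0.0004 -35.93; 0.0878 -0.0310 0.0004 -38.93; 0.0934 -0.0357 0.0004 -41.93; 0.0978 -0.0399 0.0004 -44.43; 0.1013 -0.0434 0.0004 -46.43; 0.1037 -0.0461 0.0004 -47.93; 0.1054 -0.0479 0.0004 -48.93
[ 19.97570329  49.61226335 -43.12348345  70.55344043  33.1444267
  71.9799648   59.19779217]
```

Request:
carry_out(
  targets="0.0025 0 0 -1; 0.006 0 0 -2.5; 0.01 -0.0005 0 -4; 0.016 -0.001 0 -6.5; 0.022 -0.002 0 -9; 0.029 -0.003 0 -12; 0.0365 -0.005 0 -15; 0.0435 -0.007 0 -18; 0.05 -0.0095 0 -21; 0.057 -0.012 0 -24; 0.0635 -0.0155 0 -27; 0.07 -0.019 0 -30; 0.0765 -0.0225 0 -33; 0.0825 -0.027 0 -36; 0.088 -0.0315 0 -39; 0.0935 -0.036 0 -42; 0.098 -0.04 0 -44.5; 0.1015 -0.0435 0 -46.5; 0.104 -0.0465 0 -48; 0.1055 -0.048 0 -49",
)

```text
t: 13.3
tcp_pos: [0.6685, 0.1259, 0.0303]
orientation: [[-0.655, 0.755, 0.0], [0.755, 0.655, 0.001], [0.0, 0.001, -1.0]]
wrist_force: [3.0, -0.7, 0.6]
width: 0.0
```

Run:
```python
from h import *
try: c,im,*_=state(2); 
except Exception as e: print(e); measure()
a=manip.capture("top")["img"];cv2.imwrite("pics/c3.png",cv2.resize(a[140:300,190:350,::-1],(600,600),interpolation=cv2.INTER_CUBIC))
rows([on_ring(a,z=.03) for a in 40.8+np.array([1,2.5,5,8,11,14,17,20,22,24,25.5,26.5])]); print(manip.get_state()["joint_pos"])
```

```text
boss [ 0.7426 -0.1612] pegfit [0.5629 0.0341] rad [0.138 0.138]
pegs [([0.4903, 0.1514], np.float64(127.1)), ([0.4288, 0.0016], np.float64(163.8))]
round [0.4846 0.065 ] r 0.2116 ang 142.59
t 13.45 yaw 130.85 tcp [0.6678 0.1256 0.03  ] F [0.4 0.4 0. ]
0.0019 0.0008 -0.0000 -0.95; 0.0056 0.0007 0.0000 -2.45; 0.0116 0.0003 0.0000 -4.95; 0.0189 -0.0005 0.0000 -7.95; 0.0262 -0.0017 0.0000 -10.95; 0.0333 -0.0033 0.0000 -13.95; 0.0404 -0.0053 0.0001 -16.95; 0.0473 -0.0076 0.0001 -19.95; 0.0519 -0.0093 0.0001 -21.95; 0.0564 -0.0112 0.0001 -23.95; 0.0597 -0.0128 0.0001 -25.45; 0.0619 -0.0138 0.0001 -26.45
[ 16.13174493  51.09830922 -53.08052549  74.77602287  40.4162366
  73.41578726  93.38648316]
```

View pics/c3.png

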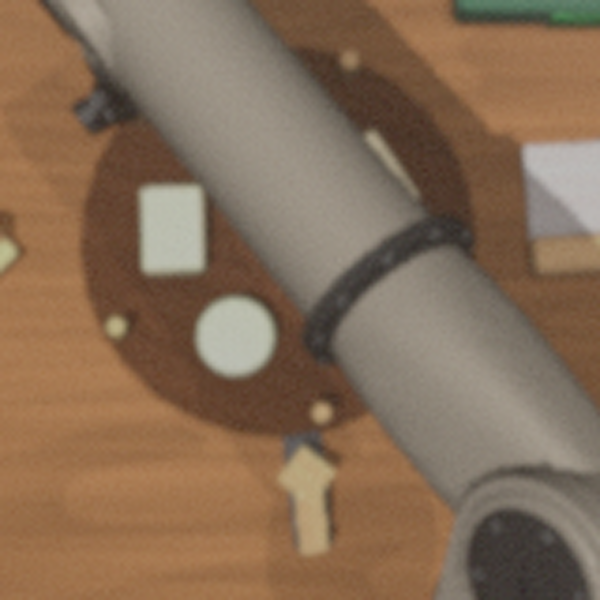

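The picture shows the round soap at crop (236,336), at bearing 158.5° about the known hub, with about 29° still to go. I'll push about 26° and then refine.

Request:
carry_out(
  targets="0.002 0.0005 0 -1; 0.0055 0.0005 0 -2.5; 0.0115 0 0 -5; 0.019 -0.0005 0 -8; 0.026 -0.0015 0 -11; 0.0335 -0.0035 0 -14; 0.0405 -0.0055 0 -17; 0.0475 -0.0075 0 -20; 0.052 -0.0095 0 -22; 0.0555 -0.011 0 -23.5; 0.058 -0.012 0 -25; 0.0605 -0.013 0 -26; 0.0605 -0.013 0 -26",
)

```text
t: 14.75
tcp_pos: [0.6187, 0.1627, 0.0301]
orientation: [[-0.92, 0.393, -0.001], [0.393, 0.92, 0.0], [0.001, 0.0, -1.0]]
wrist_force: [-0.0, -0.8, 0.6]
width: 0.004
```

```bash
cat >> h.py <<'E'
def fine(n=4):
    c,im,o=measure(n,0);A=lambda v:np.degrees(np.arctan2(v[1],v[0]))%360
    for a,ci,r,uv,bb in o:
        if 200<a<450 and r>30: q=onplane(c,uv,.082)[:2];k="peg"
        elif ci>.84 and 4500<a<7500: q=onplane(c,uv,.0725)[:2];k="round"
        else: continue
        print(k,q.round(4),round(np.hypot(*(q-HUB)),4),A(q-HUB).round(2))
    return c,im
E
python3 - <<'E'
from h import *
c,im=fine()
# pointer outline: left/right edges by row, from the mean picture
S=8;d=cv2.resize(im[240:300,255:290],None,fx=S,fy=S,interpolation=cv2.INTER_CUBIC)
m=((d[...,2]>85)&(d[...,0]-d[...,2]>25)).astype(np.uint8)
for r in range(100,420,20):
    x=np.flatnonzero(m[r])
    if len(x):
        q=onplane(c,((x.min()+x.max()+1)/2/S-.5+255,(r+.5)/S-.5+240),.042)[:2];v=q-HUB
        print(r,x.min(),x.max(),q.round(4),np.hypot(*v).round(4),(np.degrees(np.arctan2(v[1],v[0]))%360).round(2))
cv2.imwrite("pics/p.png",np.clip(d,0,255)[...,::-1])
rows([on_ring(67,z=.03)])
E
```

```text
peg [0.4463 0.1089] 0.1384 147.32
120 208 211 [ 0.4167 -0.0145] 0.154 198.44
140 227 231 [ 0.4098 -0.0214] 0.1628 199.96
160 85 250 [4.027e-01 1.000e-04] 0.1637 192.02
180 88 269 [ 0.3958 -0.0038] 0.1713 192.81
200 76 279 [ 0.3888 -0.0035] 0.178 192.22
220 67 196 [0.3818 0.0125] 0.1823 186.83
240 78 177 [0.3749 0.0139] 0.189 186.17
260 96 172 [0.368  0.0116] 0.1961 186.63
280 101 173 [0.3611 0.0105] 0.2031 186.71
300 104 178 [0.3542 0.009 ] 0.2101 186.88
320 104 180 [0.3474 0.0086] 0.2169 186.77
340 106 180 [0.3405 0.0082] 0.2238 186.66
360 20 186 [0.3336 0.0221] 0.2295 183.03
380 7 174 [0.3267 0.0263] 0.2362 181.91
t 14.95 yaw 156.84 tcp [0.6189 0.1631 0.0302] F [ 1.   0.2 -0.3]
0.0013 -0.0006 0.0002 -0.16[ WARN:0@13.257] global loadsave.cpp:1063 imwrite_ Unsupported depth image for selected encoder is fallbacked to CV_8U.
```

View pics/p.png

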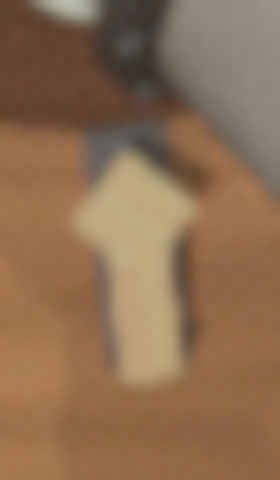

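The picture shows the arrow tip at crop (127,148), giving 187.3°, and the shaft centreline at about 186.7°, so the target bearing is about 187.0°. The visible peg implies the soap is at about 184.3°, so I'll push about 2.6° more and then back off and lift clear to look.

Request:
carry_out(
  targets="0.0015 0 0 -0.6; 0.003 0 0 -1.2; 0.0045 0 0 -1.9; 0.0063 0 0 -2.6; 0.0063 0 0 -2.6; 0.0063 0 0 -2.6; 0.003 0 0 -2.6; -0.002 0 0 -2.6; -0.006 0 0 -2.6; -0.006 0 -0.01 -2.6; -0.006 0 -0.03 -2.6; -0.006 0 -0.06 -2.6; -0.006 0 -0.09 -2.6; -0.006 0 -0.12 -2.6; -0.006 0 -0.15 -2.6; -0.006 0 -0.17 -2.6",
)

```text
t: 16.55
tcp_pos: [0.625, 0.1609, 0.2036]
orientation: [[-0.936, 0.351, 0.003], [0.351, 0.936, 0.002], [-0.002, 0.003, -1.0]]
wrist_force: [0.3, 0.5, 0.5]
width: 0.006
```

Run:
```python
from h import *
fine(2); s=manip.get_state();R=np.array(s["orientation"]);print(s["t"],s["tcp_pos"],"world +y,-y .25 in tool",R.T@[-.05,-.3,0])
```

```text
peg [0.4431 0.1032] 0.1382 150.04
16.65 [0.62593142 0.1618488  0.20472122] world +y,-y .25 in tool [-0.05861187 -0.29843375 -0.0013953 ]
```

Request:
carry_out(
  targets="-0.001 -0.01 0 0; -0.003 -0.03 0 0; -0.006 -0.055 0 0; -0.01 -0.085 0 0; -0.014 -0.12 0 0; -0.018 -0.155 0 0; -0.022 -0.19 0 0; -0.026 -0.225 0 0; -0.03 -0.26 0 0; -0.034 -0.295 0 0; -0.038 -0.33 0 0; -0.042 -0.36 0 0; -0.044 -0.385 0 0; -0.046 -0.4 0 0; -0.047 -0.408 0 0; -0.047 -0.41 0 0; -0.047 -0.41 0 0",
)

```text
t: 18.35
tcp_pos: [0.5247, -0.2391, 0.2]
orientation: [[-0.937, 0.35, -0.0], [0.35, 0.937, 0.001], [0.0, 0.001, -1.0]]
wrist_force: [-0.4, 0.5, 0.5]
width: -0.0
```

Run:
```python
from h import *
c,im=fine(6)
print(manip.get_state()["t"],manip.get_state()["tcp_pos"])
a=c["img"];cv2.imwrite("pics/c4.png",cv2.resize(a[110:320,80:480,::-1],(800,420),interpolation=cv2.INTER_CUBIC))
```

```text
peg [0.7007 0.0489] 0.1387 6.07
peg [ 0.6187 -0.092 ] 0.1381 293.9
peg [0.5916 0.1696] 0.1385 78.01
round [0.4794 0.0245] 0.084 186.66
peg [ 0.4601 -0.0583] 0.1382 222.0
peg [0.4432 0.1032] 0.1381 150.01
18.65 [ 0.52485428 -0.23942087  0.2002398 ]
```

View pics/c4.png

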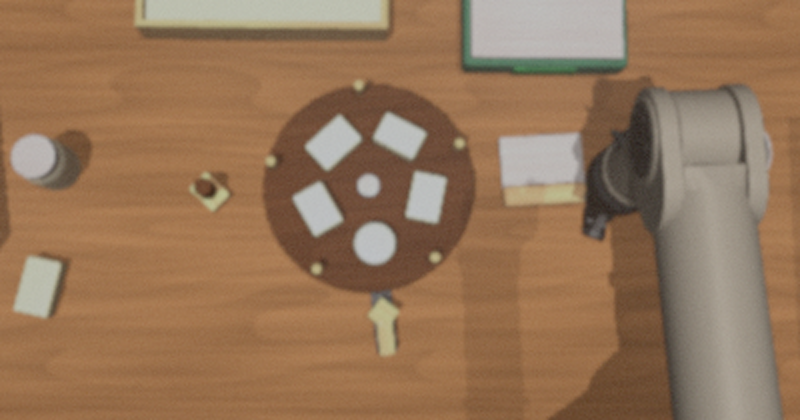

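The round soap now stands before the pointer: soap at crop (375,243), pointer tip at (382,298), and nothing else has shifted. The soap's measured bearing is 186.66°. As an independent check on the pointer bearing, I'll use the sharper first wrist picture.

Run:
```python
from h import *
c=manip.capture("wrist");H=np.array(c["hand_eye"])
R=np.array([[.79,-.614,0],[-.614,-.79,0],[0,0,-1.]]);T=np.eye(4);T[:3,:3]=R;T[:3,3]=[.4770,-.0772,.2];T=T@H
im=cv2.imread("pics/w0.png")[:,:,::-1].astype(float);c["img"]=im
S=4;d=cv2.resize(im[130:230,95:200],None,fx=S,fy=S,interpolation=cv2.INTER_CUBIC)
hub=onplane(c,(278,29),.054,T)[:2];print("hub",hub)
m=((d[...,0]-d[...,2]<120)&(d[...,0]>190)&(d[...,1]>150)).astype(np.uint8)
cn=max(cv2.findContours(m,0,1)[0],key=cv2.contourArea)
ap=cv2.approxPolyDP(cn,8,True)[:,0]
for p in ap:
    uv=(p+.5)/S-.5+np.array([95,130]);q=onplane(c,uv,.042,T)[:2];v=q-HUB
    print(uv,q.round(4),np.hypot(*v).round(4),(np.degrees(np.arctan2(v[1],v[0]))%360).round(2))
o=cv2.drawContours(np.clip(d,0,255).astype(np.uint8)[...,::-1].copy(),[cn],-1,(0,0,255),1);cv2.imwrite("pics/p2.png",o)
```

```text
hub [0.5654741  0.03584472]
[164.875 156.375] [0.4077 0.0175] 0.156 186.15
[133.875 156.125] [0.3833 0.0367] 0.1795 179.19
[135.375 173.125] [0.372  0.0236] 0.1911 183.18
[112.125 199.875] [0.3324 0.0185] 0.2309 183.9
[112.625 203.875] [0.3296 0.0151] 0.234 184.67
[126.375 215.125] [ 0.332  -0.0025] 0.2337 189.02
[151.125 187.875] [0.3738 0.0027] 0.1916 189.46
[168.875 187.125] [ 0.3888 -0.008 ] 0.179 193.62
```

View pics/p2.png

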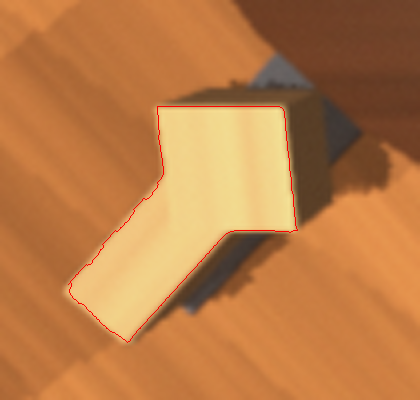

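The outline (tip at full image (165,156)) gives a pointer bearing of 186.2–186.6° from its tip, wings, notches and stern. The soap at 186.7° agrees within 0.5°, so I'll hand in.

```bash
python3 -c "
from cell import manip
print(manip.get_state()['t']);print(manip.hand_in())"
```

```text
18.7
the job is handed in; nothing more can be done
None
```

The round soap now stands in front of the pointer, and I handed the job in at 18.7 s. I turned the disc about 134° anticlockwise by pushing one rim peg with shut fingertips, then lifted and moved the arm clear. Readings between moves never exceeded about 3 N.

- **Alignment:** the soap's bearing about the hub was last measured at 186.7°. The wrist view puts the pointer at 186.2–186.6°, so the two agree within about 0.5°.
- **Disagreement on the pointer:** the coarser top view gave 186.7–188.1° for the pointer. Taken at its worst, the soap could be about 1.4° off.
- **Soaps:** the round soap rode with the disc, its bearing relative to the pegs drifting about 0.4° at most, close to the measuring noise. In the last picture the other soaps also sat in place.
- **Bench:** nothing else looked moved in the last picture. I judged this by eye, and the bowl and brush were behind the arm.
- **First sweep missed:** the fingertips proved to sit about 25–38 mm above the stated TCP, so that sweep passed over the peg and touched nothing. I measured the difference in the wrist and scene views and went lower.

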